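Trip the hidden end-of-travel switch with the test probe

TASK

Check the roller-lever limit switch hidden under the cover of the stage drive: take the test probe from its stand, lower it into the slot at the motor end and slide it away from the motor until it meets the roller and swings the arm over far enough to trip the switch (the white tell-tale pin on the cover rises well clear), then hold it tripped for about a second. Feel your way: never force the arm against its stop, and touch the switch with the probe only. Then draw the probe out so that the arm springs back, stand the probe fully home in its stand, and leave the mug and the rock where they are.

Things in the scene. Friction and masses are not known exactly. Their poses are not given: they have to be found in the camera images.
- housing: Stage drive under a grey metal cover with an aluminium top, 90 (x) x 300 (y) x 120 mm high, fixed to the bench; origin at the centre of its underside, on the bench. A black 56 mm square motor sticks out of its -y end (to y = -210 mm). The 4 mm top plate has a straight slot along y, 30 mm wide, on x = 0, from y = -110 to +110 mm; below it the housing is hollow.
- slot_start (a point): On the slot's centre line at the top surface (120 mm high), 15 mm in from its motor end; the space below is always free for the probe. Axes as the housing. The roller's rest centre is anywhere from 65 to 145 mm beyond this point along the slot, 90 mm above the bench; it moves about 26 mm to the trip point, 43 mm to the stop. A probe foot about 70 mm above the bench does not ride over it.
- slot_end (a point): Far end of the slot (away from the motor), on its centre line, at the top surface. Axes as the housing.
- lever (a joint): Angle of the switch arm (rad): 0 upright at rest (centring spring), positive = swung away from the motor; trips at 0.5 (positive only), stop at 0.9. Black roller 22 mm dia, 20 mm wide, on the slot's centre plane, on a 55 mm arm pivoting 35 mm above the bench. Sideways force at the roller: 0 at rest, about 4 N at 0.5 rad, 6 N at 0.65, 8 N at 0.75; over 20 N damages it.
- tell_tale (a joint): Rise (m) of the white 10 mm dia pin on the housing's top between slot and motor (y = -131 mm): 0 at rest, showing 6 mm above the cover; it follows the switch arm, 28 mm per rad, so it has risen 14 mm at the trip point.
- probe_grip (a point): Centre of the handle of the test probe, 140 mm above the probe's foot. The probe is 170 mm long, about 0.12 kg: a black square handle 24 x 24 x 60 mm (sides along this point's x and y) above a steel rod 14 mm dia, 104 mm long, with a 30 mm round collar between them (104 to 110 mm above the foot). z runs up along the probe.
- probe_tip (a point): Centre of the foot of the probe rod; z runs up along the probe.
- stand_floor (a point): Bottom of the hole in the probe's stand, where the probe's foot rests. The stand is a plain grey block 80 x 80 x 60 mm fixed to the bench, with one round hole in the middle of its top, 20 mm dia, chamfered by 3 mm, 55 mm deep (floor 5 mm above the bench). The probe starts upright in it.
- mug_mid (a point): Mug, 80 mm dia, 89 mm high, half-way up it; a bystander.
- rock_mid (a point): Rock specimen, 59 x 69 x 40 mm, half-way up; a bystander.
Mind the look-alikes: they are no part of the job. Leave any red look-alike of the part that bears stand_floor alone.

How it is judged:
By the outcome, as a careful person would: the job done as asked, in the order asked, and still so for the second after the job is handed in, with the robot touching nothing.
It also fails if it takes over 61 s, if anything falls off the work surface, if the arm or the gripper's body presses on something with over 40 N, if the wrist force passes 120 N, or if a joint passes its speed limit or range.

ROBOT

A 7-joint arm with a two-finger parallel gripper is mounted at the origin on a cart in front of the work surface, level with it; the furniture and walls round the work are solid. World frame = base frame: x ahead of the robot, y to its left, z up, the work surface at z = 0. Lengths are in mm, angles in rad, forces in N, time in s.
With the tool pointing down it reaches from about 400 to 900 mm from the base axis. Payload 5.6 kg.
Tool frame: the origin (TCP) lies midway between the tips of the shut fingers; the grasp point (between the pads) lies 19 mm behind it; z points along the fingers, y is the line along which they close (so a half turn about z gives the same grasp; the last joint's range is limited). The gripper opens to 92 mm and grips with 3 to 60 N. Pads are 20 mm wide; open, the fingers measure 128 mm over their backs; the gripper's body (75 mm by 189 mm) begins 69 mm behind the grasp point.
Start: joints at [1.125, 0.468, -0.012, 1.603, 0.006, 1.071, -0.056], TCP at [254.758, -598.003, 214.592] pointing down, gripper open.
Joint ranges: [-2.53, 2.53], [-0.31, 2.02], [-1.57, 1.55], [0.28, 2.44], [-1.29, 4.43], [0.15, 1.84], [-2.92, 2.92]. Speed limits (rad/s): [2.57, 2.57, 3.14, 3.14, 3.14, 3.14, 3.14].

INTERFACE

Orientations are given as a rotation vector (axis times angle).
In Python, from cell import robot, grip, kin, viewer gives the robot as it stands. Calls block until the motion is done:
- robot.movep(position, orientation): joint-space move of the TCP to a pose.
- robot.servo_line(position, feed=150, rotation=None): straight line of the TCP; rotation=None keeps the orientation; feed is the mean speed in mm/s.
- robot.goto_joints(angles): joint-space move.
- grip(opening, newtons=None): opening from 0.0 (shut) to 1.0 (fully open); newtons is the grip in N (None keeps the last); returns when the fingers have stopped.
- robot.hold(seconds).
- kin.ik(position, orientation): joint angles nearest the present ones, or None.
- robot.observe(): the state.
- viewer.read_camera(name): name is "scene" or "top"; returns the picture (480x640x3 uint8, red, green, blue); there is no depth.
- viewer.camera_info(name): a dict with "camera_matrix" (3x3 intrinsics, pixels), "k1" (the pictures are not rectified: a ray, as slopes to the right and down, at radius r is drawn at 1 + k1 r^2 times it, then the intrinsics apply), "R" (3x3) and "t" (3): a world point X has camera coordinates R X + t. Camera axes: x right, y down, z forward; pixel columns grow to the right and rows downward; lengths in mm; the calibration is good to about 2 mm. A picture is of the moment at which its call begins. camera_info takes no time and is no camera call.
A pose or a line that the arm cannot do raises robot.IKError and nothing moves.
- robot.job_done(): hands the job in; it is judged then, once.
Trained networks look in the newest picture that a camera, given by its name, has taken for a name from the list of things; names that differ only in an ending like _2 or _b are one class to them, and where a whole thing is asked for, a point or a joint stands for the part that bears it (a point fixed in the world has none). Each returns a list of dicts, best first, with "confidence" (0 to 1); they miss things now and then, are a little off and sometimes report something else, mostly with a low value. They report only what shows in the picture. A call takes as long as a camera call. They do not tell look-alikes from the thing itself.
- viewer.silhouettes(name, camera): "mask" (480x640 bool, what is visible of it).
- viewer.pinpoint(name, camera): "at" ([x, y, z] in mm, in the coordinates of the camera as it stood for that picture, good to about 4 mm: a listed point, or the origin of a listed thing).
The state is a dict: "t": time; "joints": joint angles; "joint_velocities": joint speeds; "joint_torque": joint torques, N m; "tcp_pos": TCP position; "tcp_rot": TCP orientation; "contact_force": force on the tool from outside, world axes, zero at the start; "wrist_torque": the same for the moment, N m; "grip_width": opening from 0.0 (shut) to 1.0 (fully open); "grip_force": force on a finger pad.
Only numpy, scipy, OpenCV 4.12 (cv2) and the standard library are available. Lean on these libraries where they do the work, as an engineer would, in place of code of your own. Each camera call takes 0.05 s, during which the arm holds its last target. There are 200 camera calls.

## Working session

There is one attempt and no reset: what is moved stays moved. The work goes in short steps, each a Python script; the robot and the scene stay as the last script left them, time stands still between calls to the robot, and variables do not carry over. Pictures are saved under pics/ and viewed, at most 10 in all, crops included, and the job is handed in when it is done.

```bash
ls; mkdir -p pics; cat > h.py <<'E'
import numpy as np, cv2
from cell import robot, grip, kin, viewer
def shot(c,fn=None):
    im=viewer.read_camera(c)
    if fn: cv2.imwrite('pics/'+fn,im[:,:,::-1])
    return im
def world(c,p):
    i=viewer.camera_info(c); return np.array(i['R']).T@(np.array(p)-np.array(i['t']))
def proj(c,X):
    i=viewer.camera_info(c); q=np.array(i['R'])@np.array(X,float)+np.array(i['t']); s=q[:2]/q[2]
    s=s*(1+i['k1']*(s@s)); K=np.array(i['camera_matrix']); return K[:2,:2]@s+K[:2,2]
def pix2z(c,uv,z):
    "world point on plane height z seen at pixel uv"
    i=viewer.camera_info(c); K=np.array(i['camera_matrix']); R=np.array(i['R']); t=np.array(i['t'])
    d=(np.array(uv,float)-K[:2,2])/[K[0,0],K[1,1]]; s=d.copy()
    for _ in range(20): s=d/(1+i['k1']*(s@s))
    r=R.T@np.append(s,1); o=-R.T@t; return o+r*(z-o[2])/r[2]
E
python3 - <<'E'
from h import *
np.set_printoptions(precision=1,suppress=True)
for c in ['scene','top']:
    shot(c,c+'1.png'); i=viewer.camera_info(c); print(c,-np.array(i['R']).T@i['t'],i['camera_matrix'][0],i['k1'])
    for n in ['housing','slot_start','slot_end','tell_tale','probe_grip','probe_tip','stand_floor','mug_mid','rock_mid']:
        for d in viewer.pinpoint(n,c)[:4]:
            w=world(c,d['at']); print(n,round(d['confidence'],2),w,proj(c,w))
print(robot.observe()['t'])
E
```

```text
pics
scene [-20.  696.8 756.1] [535.2   0.  316.4] 0.04230377938960025
housing 0.96 [540.6 110.8   1.1] [260.  321.9]
slot_start 0.85 [538.4  15.2 119.2] [288.  252.7]
slot_start 0.43 [534.7 216.  120.1] [219.7 307.3]
slot_end 0.58 [534.7 220.8 122.7] [217.6 307.7]Traceback (most recent call last):
  File "<stdin>", line 6, in <module>
ValueError: it knows: housing, mug_mid, probe_grip, probe_tip, rock_mid, slot_end, slot_start, stand_floor
```

View pics/scene1.png

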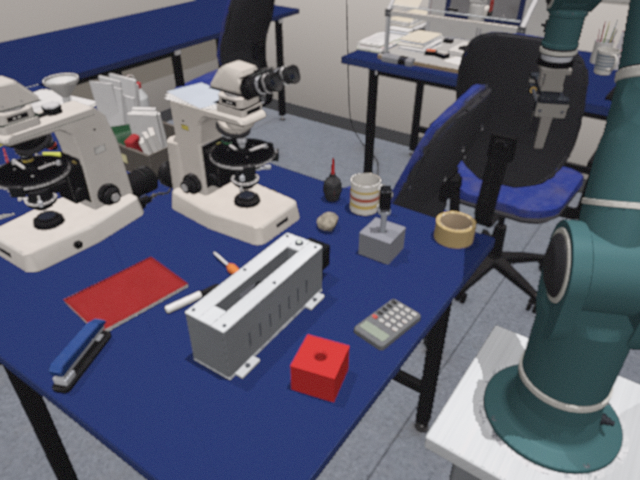

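The scene picture shows the housing at (260,300), with its motor at the far end near (320,250) and the white pin near (299,243). The probe's black handle is at (385,200), standing in the grey stand at (382,240). The red block at (320,368) is the look-alike stand. The mug is at (365,193) and the rock at (327,221).

```bash
python3 - <<'E'
from h import *
np.set_printoptions(precision=1,suppress=True)
for c in ['scene','top']:
    im=shot(c,c+'2.png'); i=viewer.camera_info(c); print(c,-np.array(i['R']).T@i['t'],i['camera_matrix'][0],i['k1'])
    if c=='scene': cv2.imwrite('pics/crop2.png',cv2.resize(im[170:330,190:430,::-1],None,fx=3.3,fy=3.3,interpolation=cv2.INTER_CUBIC))
    for n in ['housing','slot_start','slot_end','probe_grip','probe_tip','stand_floor','mug_mid','rock_mid']:
        for d in viewer.pinpoint(n,c)[:3]:
            w=world(c,d['at']); print(n,round(d['confidence'],2),w,proj(c,w))
print(robot.observe()['t'])
E
```

```text
scene [-20.  696.8 756.1] [535.2   0.  316.4] 0.04230377938960025
housing 0.71 [538.2 109.7  -0.6] [261.3 322.6]
slot_start 0.89 [540.2  16.4 121. ] [287. 252.]
slot_end 0.93 [535.  216.8 123. ] [219.1 306.3]
probe_grip 0.87 [ 466.7 -248.2  148.8] [384.5 197.1]
probe_tip 0.36 [537.3  15.4 120.8] [288.4 252.3]
stand_floor 0.91 [358.6 163.5   5.5] [318.  377.3]
stand_floor 0.66 [ 462.6 -248.8    4.3] [381.8 249.6]
mug_mid 0.59 [ 584.3 -398.    49.1] [371.  193.8]
top [ 413.2  -41.6 1315.3] [559.   0. 319.] -0.1468656268476753
housing 0.85 [537.6 111.2   0.7] [251.7 233.4]
housing 0.59 [531.7 222.2 121. ] [194.2 230.4]
slot_start 0.74 [538.7  17.2 121. ] [289. 228.]
slot_end 0.56 [534.1 219.7 118.9] [195.6 229.4]
probe_tip 0.64 [ 467.4 -246.9    8.9] [403.5 264.2]
stand_floor 0.71 [ 462.7 -246.1    7.2] [403.1 266.2]
stand_floor 0.66 [354.9 160.8   9.5] [228.9 310.9]
mug_mid 0.57 [ 585.8 -395.1   51.8] [469.7 212.5]
rock_mid 0.78 [ 625.6 -258.1   19.1] [408.6 196.9]
1.1
```

View pics/top2.png

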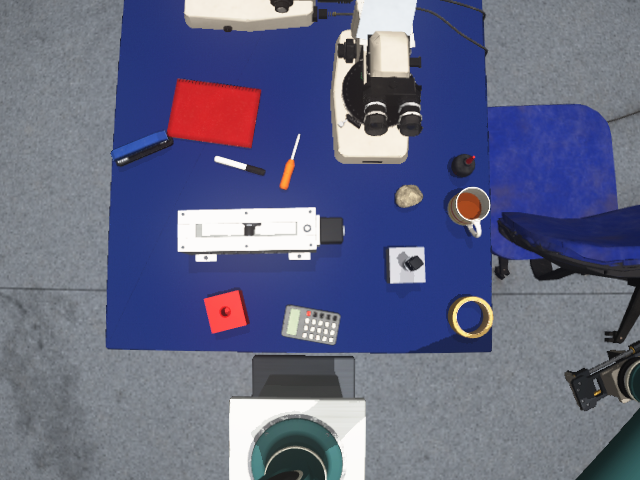

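View pics/crop2.png

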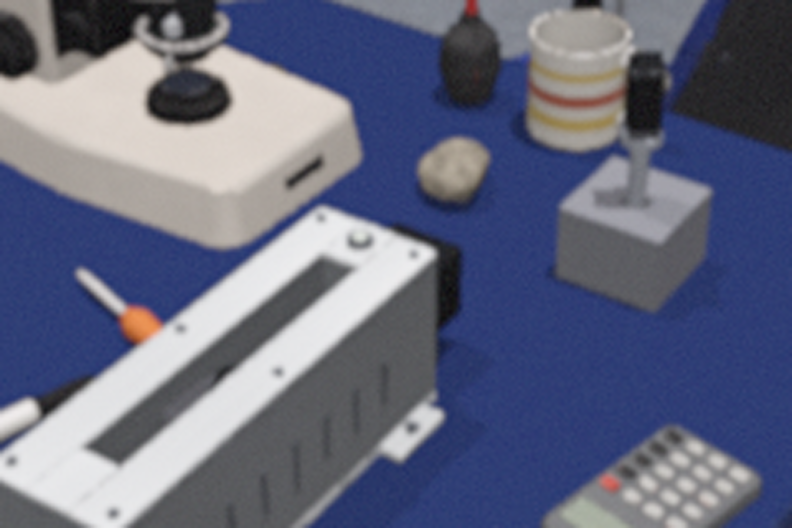

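The top view has +y to the left. The housing sits at (247,230), the roller at about (250,229) in the slot, the pin at (307,228) and the motor at (330,230). Things that could be mistaken for the probe's stand: the grey stand with the probe at (405,265), which fits the description, and the red block at (226,311), which is the decoy. I'll measure the handle's yaw and the slot axis next.

```bash
python3 - <<'E'
from h import *
np.set_printoptions(precision=3,suppress=True)
im=cv2.imread('pics/top2.png')
cv2.imwrite('pics/crop3.png',cv2.resize(im[235:295,375:440],None,fx=8,fy=8,interpolation=cv2.INTER_CUBIC))
g=cv2.cvtColor(im,cv2.COLOR_BGR2GRAY)
# handle
m=np.zeros_like(g); m[240:290,380:435]=(g[240:290,380:435]<60)&(im[240:290,380:435,0]<70)
n,l,s,c=cv2.connectedComponentsWithStats(m); k=1+np.argmax(s[1:,4]); print('handle px',s[k],c[k])
# housing top
w=np.zeros_like(g); w[195:270,165:325]=g[195:270,165:325]>150
w=cv2.morphologyEx(w,cv2.MORPH_CLOSE,np.ones((25,25)));w=cv2.morphologyEx(w,cv2.MORPH_OPEN,np.ones((21,21)))
r=cv2.boxPoints(cv2.minAreaRect(cv2.findNonZero(w))); P=np.array([pix2z('top',p,120)[:2] for p in r]); print(P,P.mean(0)); print([np.linalg.norm(P[i]-P[i-1]) for i in range(4)])
print('roller',pix2z('top',(250,229),101))
print('tell',pix2z('top',(307,228),126))
print('handletop',pix2z('top',(415,263),175))
o=robot.observe(); print(o['tcp_rot'],o['tcp_pos'])
E
```

```text
handle px [405 256  18  15 107] [413.196 262.766]
[[579.11  260.669]
 [584.483 -46.756]
 [472.834 -48.858]
 [466.615 256.086]] [525.761 105.285]
[np.float64(112.58816211989297), np.float64(307.47278496324685), np.float64(111.66949404406064), np.float64(305.00731063051626)]
roller [537.831 103.494 101.   ]
tell [538.424 -21.61  126.   ]
handletop [ 463.134 -244.592  175.   ]
[ 3.078  0.628 -0.   ] [ 254.752 -598.014  214.608]
```

View pics/crop3.png

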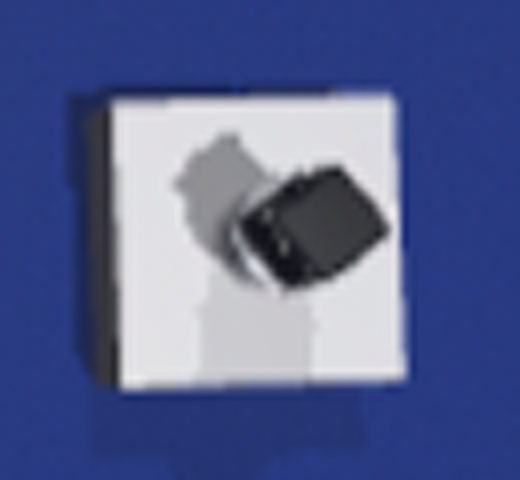

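```bash
cat >> h.py <<'E'
from scipy.spatial.transform import Rotation as Ro
def down(yaw):
    "tool z down, tool y axis at angle yaw from world y"
    R=Ro.from_euler('z',yaw)*Ro.from_euler('x',np.pi); return R.as_rotvec()
def slotx(y): return 537.3-0.019*(y-110.2)
def st():
    o=robot.observe(); print('t %.1f'%o['t'],np.round(o['tcp_pos'],1),'F',np.round(o['contact_force'],1),'grip %.3f %.1f'%(o['grip_width'],o['grip_force'])); return o
E
python3 - <<'E'
from h import *
from scipy.optimize import differential_evolution
im=cv2.imread('pics/top2.png')[235:295,375:440]; big=cv2.resize(im,None,fx=8,fy=8,interpolation=cv2.INTER_CUBIC)
m=(big.max(2)<85).astype(np.uint8); m[:130]=0;m[310:]=0;m[:,:225]=0;m[:,400:]=0
def hull(p):
    x,y,a,dx,dy=p; q=[]
    for z,s in ((175,0),(115,-1)):
        for k in range(4):
            b=a+np.pi/4+k*np.pi/2; X=[x+s*dx+17*np.cos(b),y+s*dy+17*np.sin(b),z]; q.append((proj('top',X)-[375,235]+.5)*8-.5)
    return cv2.convexHull(np.array(q,np.float32).round().astype(np.int32))
def cost(p):
    c=np.zeros_like(m); cv2.fillPoly(c,[hull(p)],1); return int((c^m).sum())
r=differential_evolution(cost,[(445,485),(-265,-230),(0,np.pi/2),(-6,6),(-6,6)],seed=1,maxiter=60)
print(r.x,r.fun,m.sum())
for yaw in (r.x[2],r.x[2]-np.pi/2):
    j=kin.ik([464,-247,126],down(yaw)); j2=kin.ik([538,16,195],down(0.019)); print(yaw,np.round(j,2),np.round(j2,2) if j2 is not None else None)
print(down(0))
E
```

```text
Traceback (most recent call last):
  File "h.py", line 10, in proj
    i=viewer.camera_info(c); q=np.array(i['R'])@np.array(X,float)+np.array(i['t']); s=q[:2]/q[2]
ValueError: time passes only in moves, steps and waits
```

```bash
sed -i "s/viewer.camera_info(c)/info(c)/; s/^from cell.*/&\nimport functools\n@functools.cache\ndef info(c): return viewer.camera_info(c)/" h.py
python3 - <<'E'
from h import *
from scipy.optimize import differential_evolution
im=cv2.imread('pics/top2.png')[235:295,375:440]; big=cv2.resize(im,None,fx=8,fy=8,interpolation=cv2.INTER_CUBIC)
m=(big.max(2)<85).astype(np.uint8); m[:130]=0;m[310:]=0;m[:,:225]=0;m[:,400:]=0
def hull(p):
    x,y,a,dx,dy=p; q=[]
    for z,s in ((175,0),(115,-1)):
        for k in range(4):
            b=a+np.pi/4+k*np.pi/2; X=[x+s*dx+17*np.cos(b),y+s*dy+17*np.sin(b),z]; q.append((proj('top',X)-[375,235]+.5)*8-.5)
    return cv2.convexHull(np.array(q,np.float32).round().astype(np.int32))
def cost(p):
    c=np.zeros_like(m); cv2.fillPoly(c,[hull(p)],1); return int((c^m).sum())
r=differential_evolution(cost,[(445,485),(-265,-230),(0,np.pi/2),(-6,6),(-6,6)],seed=1,maxiter=60)
print(r.x,r.fun,m.sum())
for yaw in (r.x[2],r.x[2]-np.pi/2):
    j=kin.ik([464,-247,126],down(yaw)); j2=kin.ik([538,16,195],down(0.019)); print(yaw,np.round(j,2),np.round(j2,2) if j2 is not None else None)
E
```

```text
[ 4.64465567e+02 -2.44191049e+02  6.43197060e-01 -3.40012739e-02
  4.43307222e+00] 1095.0 10796
0.6431970601600013 [ 0.6   0.39 -0.22  1.97  0.11  0.79 -0.6 ] [ 0.26  0.34 -0.43  1.87  0.17  0.96 -1.8 ]
-0.9275992666348952 [ 0.35  0.37  0.09  1.99 -0.04  0.78 -2.03] [ 0.26  0.34 -0.43  1.87  0.17  0.96 -1.8 ]
```

```bash
python3 - <<'E'
from h import *
r=down(0.643)
robot.movep([464.5,-246,225],r); st()
im=shot('scene'); cv2.imwrite('pics/g1.png',cv2.resize(im[90:290,260:480,::-1],None,fx=2.7,fy=2.7,interpolation=cv2.INTER_CUBIC))
robot.servo_line([464.5,-246,127],feed=120); st()
grip(0.0,40); st()
im=shot('scene'); im2=shot('top')
a=cv2.resize(im[130:290,320:440,::-1],(400,533),interpolation=cv2.INTER_CUBIC); b=cv2.resize(im2[200:320,360:450,::-1],(400,533),interpolation=cv2.INTER_CUBIC)
cv2.imwrite('pics/g2.png',np.hstack([a,b]))
E
```

```text
t 2.6 [ 464.  -247.7  225. ] F [ 0.4 -0.6  0.1] grip 1.006 0.0
t 3.6 [ 465.1 -246.2  127.6] F [ 0.3 -0.  -1. ] grip 1.001 0.0
t 4.7 [ 464.5 -246.   127. ] F [ 0.9  0.1 -0.1] grip 0.254 40.0
```

View pics/g2.png

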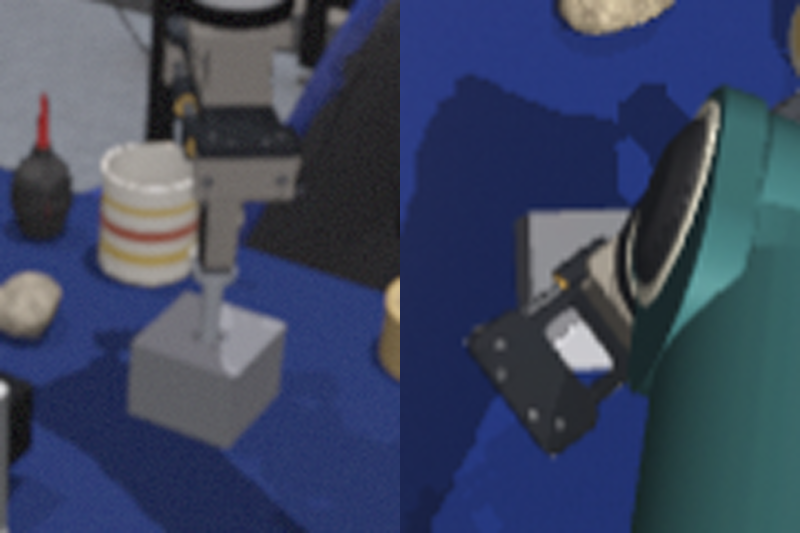

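The grip reads 0.254 (about 24 mm), and the picture shows the handle square between the fingers, with the rod still in the stand's hole. Now I'll lift, swing over slot_start and take one look there.

```bash
python3 - <<'E'
from h import *
np.set_printoptions(precision=1,suppress=True)
grip(0.0,60)
robot.servo_line([464.5,-246,285],feed=160); st()
r=down(0.019)
robot.movep([slotx(17),17,280],r); robot.hold(0.3); o=st()
im=shot('scene'); im2=shot('top')
for c in ('scene','top'):
  for n in ('probe_tip','probe_grip','slot_start','slot_end'):
    for d in viewer.pinpoint(n,c)[:2]: print(c,n,round(d['confidence'],2),world(c,d['at']))
print('expected foot px',proj('scene',[slotx(17),17,158]))
a=cv2.resize(im[150:350,170:370,::-1],(600,600),interpolation=cv2.INTER_CUBIC)
cv2.imwrite('pics/s1.png',a)
E
```

```text
t 6.1 [ 463.9 -245.7  283.9] F [ 0.2 -0.8 -1.7] grip 0.255 60.0
t 7.5 [539.1  16.  280. ] F [-0.9 -0.5 -1.1] grip 0.260 60.0
scene probe_tip 0.63 [542.4  12.9 156.7]
scene probe_grip 0.57 [540.7  14.4 299.3]
scene probe_grip 0.25 [ 628.8 -259.5   22.7]
scene slot_start 0.75 [539.8  12.5 118.2]
scene slot_start 0.49 [541.7  17.1 154.4]
scene slot_end 0.83 [538.2 218.9 120.1]
top slot_end 0.68 [533.1 221.4 121.8]
expected foot px [286.6 237.2]
```

View pics/s1.png

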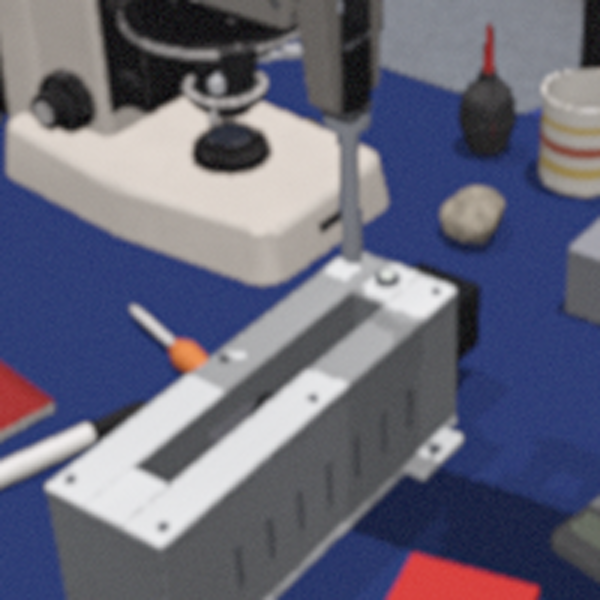

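The foot shows at about (287.7,237.3), against an expected (286.6,237.2), so the probe is straight in the hand and over the slot. Next I'll lower it and feel along the slot.

```bash
python3 - <<'E'
from h import *
def F(): return np.array(robot.observe()['contact_force'])
robot.servo_line([slotx(16.5)-.5,16.5,215],feed=120)
f0=F()
robot.servo_line([slotx(16.5)-.5,16.5,191],feed=60); robot.hold(.2); st()
if np.abs(F()-f0).max()>4: raise SystemExit('contact?')
robot.servo_line([slotx(58)-.5,58,191],feed=70); robot.hold(.3)
b=F(); st()
im=shot('scene'); np.save('pin0.npy',im)
y=58
while y<110:
    y+=3; robot.servo_line([slotx(y)-.5,y,191],feed=40); robot.hold(.1)
    fs=[]
    for _ in range(3): fs.append(F()); robot.hold(.03)
    d=np.mean(fs,0)-b; o=robot.observe(); print('t %.1f y %.1f cmd %d'%(o['t'],o['tcp_pos'][1],y),np.round(d,1))
    if np.abs(d[1])>2.5 or np.abs(d[0])>5: break
E
```

```text
t 9.4 [538.9  16.5 191.3] F [ 0.  -0.3 -1.5] grip 0.259 60.0
t 10.5 [537.8  57.6 191. ] F [ 0.2  0.3 -1.3] grip 0.255 60.0
t 11.0 y 61.0 cmd 61 [ 0.4 -0.1  0.6]
t 11.4 y 64.0 cmd 64 [ 0.1 -0.6 -0.6]
t 11.9 y 66.9 cmd 67 [ 0.1 -0.7 -0.2]
t 12.3 y 70.0 cmd 70 [-0.5 -0.   0.2]
t 12.8 y 73.0 cmd 73 [ 0.5 -0.7  0.1]
t 13.2 y 76.0 cmd 76 [-0.2 -0.5 -0.1]
t 13.7 y 79.0 cmd 79 [-0.3 -0.3  0.3]
t 14.1 y 81.9 cmd 82 [-0.3 -0.5  0.1]
t 14.6 y 85.0 cmd 85 [-0.3 -0.7 -0.5]
t 15.0 y 87.9 cmd 88 [ 0.  -0.  -0.1]
t 15.5 y 91.0 cmd 91 [-0.2  0.1  0.3]
t 15.9 y 93.9 cmd 94 [-0.6 -1.1 -0.4]
t 16.4 y 96.9 cmd 97 [ 0.1 -1.3  0.1]
t 16.8 y 99.9 cmd 100 [ 0.2 -1.8  0.9]
t 17.3 y 102.9 cmd 103 [ 0.2 -1.8  0.3]
t 17.7 y 105.9 cmd 106 [ 0.  -2.3 -0.1]
t 18.2 y 108.8 cmd 109 [-0.1 -3.  -1.2]
```

```bash
cat > pin.py <<'E'
from h import *
def pinrise(im,draw=False):
    "topmost bright pixel run along the projected pin axis, as rise in mm"
    pass
E
python3 - <<'E'
from h import *
def F(n=5):
    fs=[]
    for _ in range(n): fs.append(robot.observe()['contact_force']); robot.hold(.03)
    return np.mean(fs,0)
b=-0.05
y=109
while y<119:
    y+=2; robot.servo_line([slotx(y)-.5,y,191],feed=40); robot.hold(.1); f=F(); print(y,np.round(f,1))
    if f[1]<-5.2: break
im0=np.load('pin0.npy'); im=shot('scene'); np.save('pin1.npy',im)
x0,y0=proj('scene',[539.8,-20.8,126]); print('pin top px rest',x0,y0,'at 14mm',proj('scene',[539.8,-20.8,140]),'17mm',proj('scene',[539.8,-20.8,143]))
xs,ys=int(x0)-25,int(y0)-35
cr=[cv2.resize(i[ys:ys+60,xs:xs+50,::-1],(400,480),interpolation=cv2.INTER_CUBIC) for i in (im0,im)]
cv2.imwrite('pics/p1.png',np.hstack(cr)); print(xs,ys); st()
E
```

```text
111 [-0.  -3.4 -2.9]
113 [ 0.3 -3.8 -3.2]
115 [-0.1 -4.4 -3.4]
117 [ 0.2 -5.2 -3.3]
119 [ 0.4 -5.3 -3.7]
pin top px rest 298.13160256469376 241.466972618557 at 14mm [297.98704619 235.85952041] 17mm [297.95577324 234.64728251]
273 206
t 20.8 [536.6 118.7 191. ] F [ 0.2 -5.6 -3.2] grip 0.256 60.0
```

View pics/p1.png

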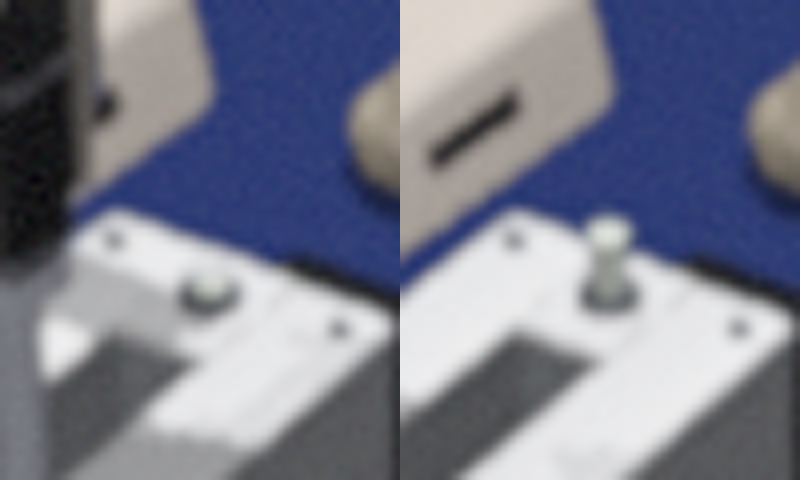

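The pin cap has moved from crop y≈285 to ≈235. That is about 6.3 px, or a 15.6 mm rise (0.56 rad), past the trip point, and it agrees with the 5.3 N reading. I'll go 1.5 mm further, hold, then draw back and out.

```bash
python3 - <<'E'
from h import *
np.set_printoptions(precision=1,suppress=True)
y=120.5; robot.servo_line([slotx(y)-.5,y,191],feed=30); st()
robot.hold(1.5); st()
robot.servo_line([slotx(60)-.5,60,191],feed=60); st()
robot.servo_line([slotx(20)-.5,20,191],feed=100); st()
robot.servo_line([slotx(20)-.5,20,285],feed=120); st()
im0=np.load('pin0.npy'); im=shot('scene'); print('pin diff', np.abs(im[228:250,290:308].astype(int)-im0[228:250,290:308]).mean())
robot.movep([464.5,-246,285],down(0.643)); robot.hold(.3); st()
im=shot('scene'); im2=shot('top')
for c in ('scene','top'):
  for n in ('probe_tip','stand_floor'):
    for d in viewer.pinpoint(n,c)[:2]: print(c,n,round(d['confidence'],2),world(c,d['at']))
print('exp foot',proj('scene',[464.5,-246,163]))
a=cv2.resize(im[130:290,300:460,::-1],(500,500),interpolation=cv2.INTER_CUBIC)
b=cv2.resize(im[215:265,280:310,::-1],(300,500),interpolation=cv2.INTER_CUBIC)
cv2.imwrite('pics/b1.png',np.hstack([a,b]))
E
```

```text
t 21.1 [536.6 119.9 190.8] F [ 1.1 -5.3 -4.2] grip 0.258 60.0
t 22.6 [536.6 119.8 190.9] F [ 0.2 -5.5 -3.1] grip 0.262 60.0
t 23.7 [537.7  60.6 191. ] F [ 0.1  0.7 -1. ] grip 0.257 60.0
t 24.3 [538.5  20.4 191. ] F [-0.1  0.4 -1. ] grip 0.258 60.0
t 25.2 [538.   20.  284.2] F [-1.1  0.4 -1.3] grip 0.260 60.0
pin diff 16.72222222222222
t 26.6 [ 464.9 -245.2  285. ] F [ 0.1 -0.  -1. ] grip 0.264 60.0
scene probe_tip 0.56 [ 468.6 -247.1  161. ]
scene stand_floor 0.97 [356.5 158.4   3.8]
scene stand_floor 0.84 [ 465.6 -245.9    4.7]
top stand_floor 0.97 [358.4 159.2   7.1]
top stand_floor 0.72 [ 461.3 -247.8    5. ]
exp foot [385.3 192.3]
```

View pics/b1.png

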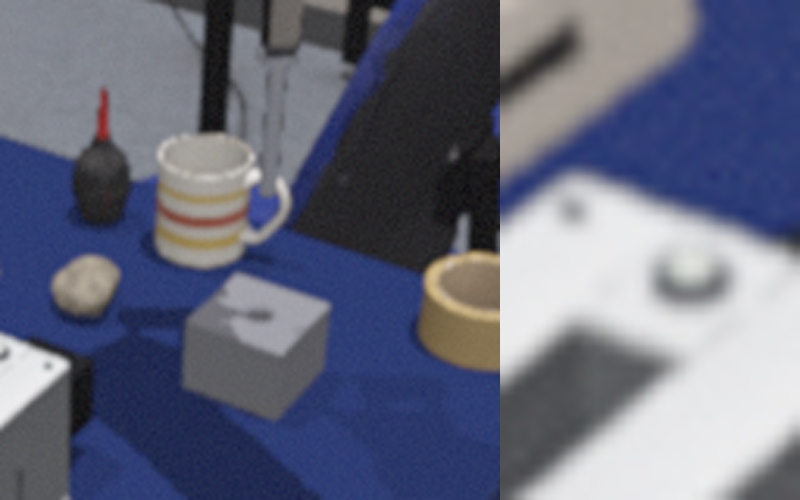

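The pin is back down in the right panel. The hole shows at crop (259,314), the foot at about (271,192). I'll compare these in world coordinates before insertion.

```bash
python3 - <<'E'
from h import *
np.set_printoptions(precision=1,suppress=True)
s=.32
f=lambda u,v:(300+(u+.5)*s-.5,130+(v+.5)*s-.5)
print('hole',pix2z('scene',f(259,314),60),'foot',pix2z('scene',f(271,190),163))
# foot-low check just above the stand
robot.servo_line([464.5,-246,194],feed=120); robot.hold(.2); o=st()
im=shot('scene'); im2=shot('top')
a=cv2.resize(im[190:260,345:415,::-1],(560,560),interpolation=cv2.INTER_CUBIC); cv2.imwrite('pics/i1.png',a)
print('expected foot crop',(proj('scene',[464.5,-246,72])-[345,190]+.5)*8)
E
```

```text
hole [ 464.7 -248.3   60. ] foot [ 466.6 -254.6  163. ]
t 28.1 [ 464.9 -246.2  194.8] F [ 0.4  0.4 -2.1] grip 0.257 60.0
expected foot crop [303.9 294.6]
```

View pics/i1.png

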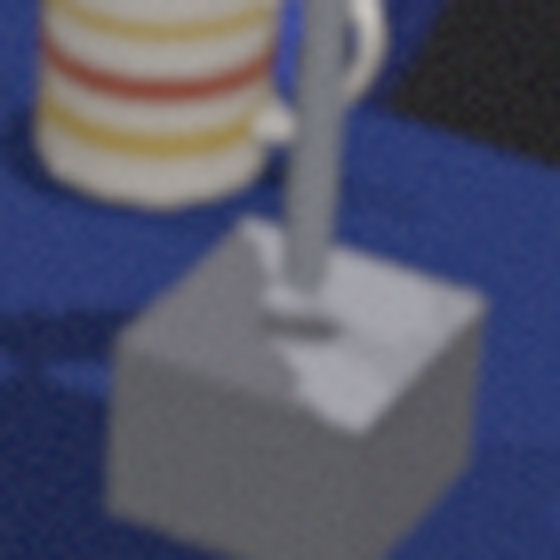

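The foot sits just above the hole, with the hole's dark edge at about (305,325) in the crop. The hole is roughly 2 mm further toward -y, so I'll correct that and descend under force watch.

```bash
python3 - <<'E'
from h import *
p=[464.6,-247.6]
b=np.array(robot.observe()['contact_force']); ok=True
for z in [188,182,176,168,155,143,135,130,128]:
    robot.servo_line([*p,z],feed=60); robot.hold(.05); o=robot.observe(); d=np.array(o['contact_force'])-b; print(z,np.round(d,1),np.round(o['tcp_pos'],1))
    if np.abs(d).max()>8: ok=False;break
st()
E
```

```text
188 [-0.3  0.7 -1.6] [ 464.4 -247.6  187.7]
182 [ 1.1  0.3 -0.9] [ 464.5 -247.5  181.7]
176 [-0.4  0.1 -0.5] [ 464.5 -247.5  175.8]
168 [ 0.8  0.4 -0.6] [ 464.5 -247.5  167.8]
155 [ 0.7  0.3 -0.4] [ 464.5 -247.5  154.8]
143 [ 0.3  0.2 -0.2] [ 464.5 -247.6  142.8]
135 [ 0.1 -0.3  0.1] [ 464.5 -247.5  134.8]
130 [-0.2 -1.4 -0.7] [ 464.5 -247.5  129.9]
128 [ 0.7 -0.1 -0.8] [ 464.6 -247.6  128. ]
t 31.1 [ 464.6 -247.6  128. ] F [ 0.6 -0.2 -1.6] grip 0.257 60.0
```

```bash
python3 - <<'E'
from h import *
z=128; b=st()['contact_force'][2]
while z>124.5:
    z-=.5; robot.servo_line([464.6,-247.6,z],feed=20); robot.hold(.05); d=robot.observe()['contact_force'][2]-b
    if d>2.5: break
print('floor',z,d)
grip(0.6); robot.hold(.2); st()
robot.servo_line([464.6,-247.6,230],feed=120); st()
robot.movep([330,-400,300],down(0.643)); robot.hold(.3); st()
im=shot('scene','e1.png'); im2=shot('top')
np.set_printoptions(precision=1,suppress=True)
for c in ('scene','top'):
  for n in ('probe_grip','mug_mid','rock_mid'):
    for d in viewer.pinpoint(n,c)[:1]: print(c,n,round(d['confidence'],2),world(c,d['at']))
a=cv2.resize(im[160:300,260:460,::-1],(800,560),interpolation=cv2.INTER_CUBIC); cv2.imwrite('pics/e2.png',a)
E
```

```text
t 31.1 [ 464.6 -247.6  128. ] F [ 0.6 -0.2 -1.6] grip 0.257 60.0
floor 126.5 6.485716475350185
t 32.9 [ 464.6 -247.6  126.5] F [ 0.2 -0.5  0.5] grip 0.599 0.0
t 33.9 [ 464.1 -247.3  229.2] F [ 0.7  0.6 -0.5] grip 0.602 0.0
t 35.0 [ 330.9 -399.1  299.6] F [-0.6  0.4 -0.3] grip 0.598 0.0
scene probe_grip 0.76 [ 465.4 -249.1  150.2]
scene mug_mid 0.59 [ 584.8 -396.    45.3]
scene rock_mid 0.74 [ 629.6 -258.2   25.1]
top probe_grip 0.48 [ 466.  -248.   148.2]
top mug_mid 0.78 [ 584.3 -398.1   54.4]
top rock_mid 0.87 [ 625.8 -256.    20.8]
```

View pics/e2.png

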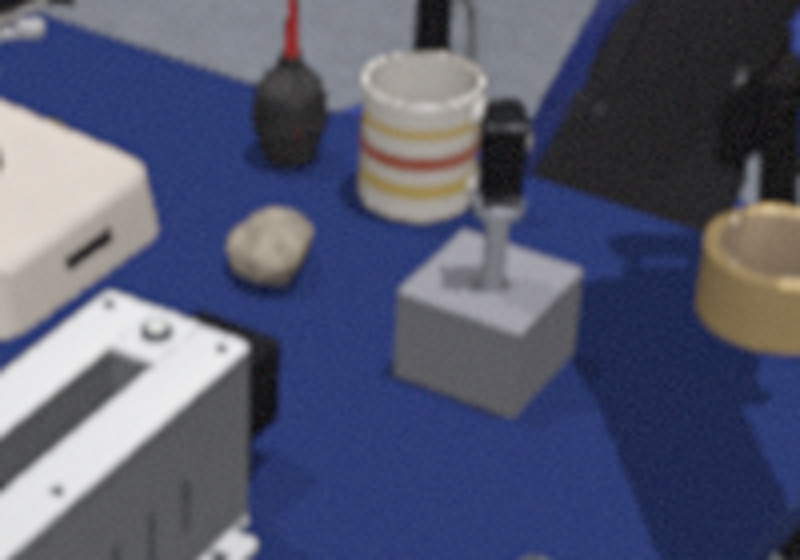

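The probe stands upright and fully home in the grey stand at crop (495,250), as it was at the start. The pin at (155,330) is down, and the mug and rock haven't moved.

```bash
python3 -c "
from h import *
print(robot.job_done())"
```

```text
the job is handed in; nothing more can be done
None
```

The limit switch was tripped at about 0.6 rad and 5.5 N and held for 1.5 s. It sprang back when the probe came out, the probe is fully home in its grey stand, the mug and rock are where they were, and the job was handed in at about 35 s.

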